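# Set the niche's vent to its widest hole

### The job

The small top-hung vent at the back of the niche stands barely open, on the first hole of its stay. Lift the stay off its pin by the raised finger tongue at its near end, push the vent out and let the stay down so that its last hole, the one next to the tongue, drops over the pin, right down onto the shoulder; press it home if it hangs up. The vent falls shut by its own weight when nothing holds it: never let it slam, and leave the other things in the niche where they are.

Things in the scene. Friction and masses are not known exactly. Their poses are not given: they have to be found in the camera images.
- vent: fixed vent unit: pale yellow upstand 520 mm wide, white sill board (top 80 mm above the ledge, front edge 32 mm nearer than the origin), behind it a white frame 474 wide, 318 high with a glazed sash hung along its top. Origin on the ledge straight below the pin; z up; +x points outdoors, square through the vent, away from the robot (follows the unit's yaw); +y left along the sill
- sash (a joint): opening angle of the sash, rad: 0 shut, grows as its bottom swings out to +x, stop at 0.9; 0.11 with the first hole on the pin, 0.59 with the last. Hinge along the unit's y at unit x 115, z 288 mm. The sash weighs about 1.1 kg; hinge friction 0.1 N m: beyond about 0.1 rad it falls shut if let go. Pushing it out at the stay takes 1 to 6 N
- pin_seat (a point): top face of the pin's shoulder (18 mm across), 96 mm above the ledge, where the stay's bar rests. From its middle stands the upright 8 mm pin, 13 mm high with a round top. The vent's closing load presses the hole's edge against the pin, so the bar can hang up part way down it; a push of some 6 N down on the tongue sends it home
- last_hole (a point): centre of the stay's last hole, at the bar's underside. The stay is a steel bar 22 mm wide, 5 thick, 0.22 kg, level above the sill in the unit's x-z plane, running from its pivot towards -x. Four holes 10.5 mm wide lie 105, 135, 165, 195 mm from the pivot; beyond the last the bar is solid up to the riser. Let down on the pin between holes, it rests there and slides
- first_hole (a point): centre of the first hole (105 mm from the pivot), at the bar's underside; over the pin at the start. The pivot, on the sash's bottom rail, axis along the unit's y, moves with the sash: at sash angle t it is at unit x = 115 - 30 cos t + 187 sin t, z = 288 - 30 sin t - 187 cos t (mm). The stay can only tip up and down about it; the bar's middle plane runs through it
- riser (a point): foot of the riser, on its near face (towards the robot), at the height of the bar's middle plane, 240 mm from the pivot. Here the bar is cranked: the riser, 22 mm wide and 5 thick, stands square up from the bar's end and carries the finger tongue, whose underside is 43 mm above the bar's upper face
- tongue (a point): underside of the finger tongue, 11 mm nearer than the riser's near face and 45.5 mm above the bar's middle plane. The tongue is a flat steel tab 22 mm wide, 5 thick, with a round end, running from the riser's top towards the robot, 22 mm past the riser's near face. A fingertip fits under it and against the riser; the space below it down to the ledge is open
- dispenser: empty chrome push dispenser, 72 mm wide, 190 mm high, on the glass shelf at the left; bystander, origin under its centre
- tub: closed white tub with twist cap, 82 mm wide, 76 mm high, standing on the ledge in front of the sill; bystander, origin under its centre
- scoop: lavender plastic scoop 175 mm long, on the glass shelf; bystander, origin under its bowl
- dustpan: tiny steel dustpan, pan 110 x 130 mm with a round handle to its own -x, on the ledge at the right; bystander, origin under the pan
- coaster: round ceramic coaster, 100 mm wide, 9 mm thick, on the ledge in front of the sill; bystander, origin under its centre
- pan_brush: small hand brush with a wooden back, 220 mm long, on the ledge at the right; bystander, origin under its head
- beaker: white ceramic beaker, 72 mm wide, 85 mm high, standing on the sill board beside the stay; bystander, origin under its centre

How it is judged:
On the way, in this order (a step that is already met when the one before it is completed fails the run):
1. the stay is lifted clear of its pin: its first hole is higher than the pin's top (z of first_hole in the frame of vent above 0.1095 m), for 0.1 s.
2. the last hole has dropped fully over the pin (horizontal distance between last_hole and pin_seat below 0.004 m and z of last_hole in the frame of vent below 0.099 m), for 0.3 s.
At the end, for the whole second after the job is handed in: the stay's last hole is fully down over the pin (hole centre within 4 mm of the pin's axis, the bar's underside no more than 3 mm above the shoulder) and the vent hangs still (all of step 2 and velocity of joint sash between -0.05 and 0.05 rad/s); the robot touches nothing.
It fails at once if the vent slams: the sash swings inwards faster than 2.5 rad/s (velocity of joint sash below -2.5 rad/s).
It fails at once if one of the bystanders is moved by more than 25 mm or tipped (distance of any of dispenser, tub, scoop, dustpan, coaster, pan_brush, beaker from where it was at the start of the episode above 0.025 m or angle between any of dispenser, tub, scoop, dustpan, coaster, pan_brush, beaker's own z axis and vertical above 0.3 rad).
It also fails if it takes over 56 s, if anything falls off the work surface, if the arm or the gripper's body presses on something with over 40 N, if the wrist force passes 120 N, or if a joint passes its speed limit or range.

### The arm

A 6-joint arm with a two-finger parallel gripper is mounted at the origin on the work surface. World frame = base frame: x ahead of the robot, y to its left, z up, the work surface at z = 0. Lengths are in m, angles in rad, forces in N, time in s.
With the tool pointing down it reaches from about 0.35 to 0.925 m from the base axis. Payload 6.4 kg.
Tool frame: the origin (TCP) lies on the centre line of the jaws, within the pads' length; the fingertips stand 8 mm ahead of it and the grasp point (between the pads) lies 11 mm behind it; y points along the fingers, z is the direction in which the jaws open and shut, and the axes are right-handed (so a half turn about y gives the same grasp; the last joint's range is limited). The gripper opens to 85 mm and grips with 20 to 120 N. Pads are 22 mm wide; open, the fingers measure 114 mm over their backs; the gripper's body (76 mm by 85 mm) begins 54 mm behind the grasp point. The pads swing forward as they close: fully open they stand 13 mm farther back than shut.
Start: joints at [-1.434, 0.245, 1.558, -0, 1.339, -0.174], TCP at [0.199, -0.619, 0.239] pointing down, gripper open.
Joint ranges: [-3.13, 3.13], [-1.02, 2.26], [0.13, 2.54], [-0.95, 4.09], [0.21, 2.88], [-2.74, 2.74]. Speed limits (rad/s): [2.57, 2.57, 3.14, 3.14, 3.14, 3.14].

### API

Orientations are given as a rotation vector (axis times angle).
In Python, from plant import arm gives the robot as it stands.
- The arm moves only by the tool send_rows, never from a script. Its arguments are lists of equal length, an entry for each row: "fingers": the opening, from 0 (shut) to 1 (fully open); "offset": the shift along the tool's x, y, z in m, a list of three; "twist": the turn, a rotation vector about the tool's x, y, z in degrees, a list of three. A call has exactly 10 rows; each row is the pose to reach, as a shift and turn from the pose measured when the call began, along the tool's axes at that moment; what a row does not reach only later rows make up. A row lasts 1/10 s, in which the tool goes at most 50 mm and 8.59 degrees, less where a joint would pass 70% of its speed; a pose out of reach is approached as far as the arm can. A call with a gripper value outside its range is refused whole. The fingers move at their own pace and stop on an object; "newtons" is the grip in N (left out, the last holds). Time passes only in rows, so rows that repeat a pose let the fingers close, or fill a call up. It gives the time, the measured TCP pose, the force and the opening at its end, in the units of the state.
- arm.observe(): the state, without advancing time (a new reading comes with each control period).
- arm.read_camera(name): name is "scene" or "top" or "wrist"; returns a dict with "color" (420x560x3 uint8, red, green, blue), "depth" (420x560 float32, m along the optical axis (not along the pixel's ray), 0 where there is no reading), "K" (3x3 intrinsics, pixels), "dist_coeffs" ([k1, k2, p1, p2, k3] as OpenCV has them; the pictures are not rectified), "origin" and "orientation" of the camera in the world. Camera axes: x right, y down, z forward; pixel columns grow to the right and rows downward; lengths in m; the calibration is good to about 2 mm. A picture is of the moment at which its call begins.
- arm.sign_off(): hands the job in, once; it reports no verdict.
Trained networks look in a picture, given as the dict that the camera call returned (one of the last four; its "shot" number tells which), for a name from the list of things; names that differ only in an ending like _2 or _b are one class to them, and where a whole thing is asked for, a point or a joint stands for the part that bears it (a point fixed in the world has none). Each returns a list of dicts, best first, with "conf" (0 to 1); they miss things now and then, are a little off and sometimes report something else, mostly with a low value. They report only what shows in the picture. A call takes as long as a camera call.
- arm.find_in(target, picture): "xyz" ([x, y, z] in m, in world coordinates, good to about 4 mm: the middle of the surface that is visible of it).
- arm.cut_out(target, picture): "region" (420x560 bool, what is visible of it).
- arm.landmark_of(target, picture): "xyz" ([x, y, z] in m, in world coordinates, good to about 4 mm: a listed point, or the origin of a listed thing).
The state is a dict: "clock": time; "qpos": joint angles; "dq": joint speeds; "joint_efforts": joint torques, N m; "tool_pos": TCP position; "tcp_rot": TCP orientation; "force": force on the tool from outside, world axes, zero at the start; "torque": the same for the moment, N m; "width": finger opening in m.
Only numpy, scipy, OpenCV 4.12 (cv2) and the standard library are available. Lean on these libraries where they do the work, as an engineer would, in place of code of your own. Each camera call takes 0.05 s, during which the arm holds its last target. There are 200 camera calls.

## Working session

There is one attempt and no reset: what is moved stays moved. The work goes in short steps, Python scripts to look and compute and a tool call to move; the robot and the scene stay as the last step left them, time stands still between calls to the robot, and variables do not carry over. Pictures are saved under pics/ and viewed, on a budget of 10 in all, crops included, one or two more only if the job needs it, and the job is handed in when it is done.

Besides the shell and the picture viewer there is one more tool, called after ">>>" in YAML: its name, and indented under it one key for each argument. send_rows: Moves the arm, as the interface text tells. Its arguments: {"type":"object","properties":{"fingers":{"type":"array"},"offset":{"type":"array"},"twist":{"type":"array"},"newtons":{"type":"number"}},"required":["fingers","offset","twist"]}

```bash
mkdir -p pics; ls
cat > h.py <<'E'
import numpy as np, cv2
from scipy.spatial.transform import Rotation as R
from plant import arm
np.set_printoptions(precision=4,suppress=True)
def save(p,n): cv2.imwrite('pics/'+n,p['color'][:,:,::-1])
E
python3 - <<'E'
from h import *
s=arm.observe(); print(s)
ims=[]
for c in ['scene','top']:
    p=arm.read_camera(c); ims.append(p['color']); print(c,p['origin'],p['orientation'],p['K'][0,0])
    for t in ['vent','pin_seat','last_hole','first_hole','riser','tongue','dispenser','tub','scoop','dustpan','coaster','pan_brush','beaker']:
        r=arm.landmark_of(t,p)[:1]; print(t,[(np.array(d['xyz']),round(d['conf'],2)) for d in r])
im=np.vstack(ims)
cv2.imwrite('pics/a.png',cv2.resize(np.hstack(ims),(800,300))[:,:,::-1])
save({'color':ims[0]},'scene.png');save({'color':ims[1]},'top.png')
E
```

```text
pics
{'clock': 0.0, 'qpos': array([-1.4341,  0.2458,  1.559 ,  0.    ,  1.3387, -0.1741]), 'dq': array([ 0.0004, -0.0004, -0.001 ,  0.0005,  0.0013, -0.002 ]), 'joint_efforts': array([  0.0024, -42.9507, -32.6129,  -0.    ,   0.0053,  -0.    ]), 'tool_pos': array([ 0.1987, -0.6183,  0.2382]), 'tcp_rot': array([-0.3217,  2.0558, -2.0518]), 'force': array([-0.6411, -0.4118,  0.0988]), 'torque': array([ 0.0075, -0.0472,  0.0078]), 'width': 0.08548833194054545}
scene [ 1.057  -0.6618  1.2336] [-2.3897 -0.7532  0.2483] 382.43814988070795
vent [(array([ 0.4744, -0.4657, -0.0002]), 0.62)]
pin_seat [(array([0.6546, 0.0337, 0.0976]), 0.78)]
last_hole [(array([0.5621, 0.0146, 0.0952]), 0.85)]
first_hole [(array([0.6564, 0.0321, 0.0925]), 0.69)]
riser [(array([0.5128, 0.009 , 0.0972]), 0.76)]
tongue [(array([0.5099, 0.007 , 0.1443]), 0.79)]
dispenser [(array([0.4661, 0.5201, 0.0706]), 0.83)]
tub [(array([ 0.5053,  0.2134, -0.0038]), 0.7)]
scoop [(array([0.4502, 0.6766, 0.0697]), 0.6)]
dustpan [(array([ 0.4757, -0.4662,  0.0011]), 0.85)]
coaster [(array([ 0.543 , -0.2116,  0.0052]), 0.82)]
pan_brush [(array([ 0.4906, -0.5995,  0.0012]), 0.79)]
beaker [(array([0.6448, 0.1875, 0.084 ]), 0.73)]
top [0.3145 0.0357 1.6207] [-2.1299  2.1126 -0.2143] 399.09180772994944
vent [(array([ 0.6504,  0.0262, -0.001 ]), 0.8)]
pin_seat [(array([0.6538, 0.0282, 0.1006]), 0.58)]
last_hole [(array([0.5626, 0.0125, 0.0995]), 0.87)]
first_hole [(array([0.6539, 0.0258, 0.0973]), 0.67)]
riser [(array([0.5182, 0.0049, 0.099 ]), 0.68)]
tongue [(array([0.5083, 0.0104, 0.143 ]), 0.73)]
dispenser [(array([0.4674, 0.5189, 0.0705]), 0.8)]
tub [(array([ 0.5055,  0.2103, -0.0014]), 0.81)]
scoop [(array([0.4453, 0.6769, 0.0719]), 0.85)]
dustpan [(array([ 0.472 , -0.4648, -0.0018]), 0.72)]
coaster [(array([ 0.5489, -0.2116, -0.0014]), 0.83)]
pan_brush [(array([ 0.4938, -0.602 ,  0.0001]), 0.92)]
beaker [(array([0.6451, 0.1881, 0.0831]), 0.8)]
```

View pics/a.png

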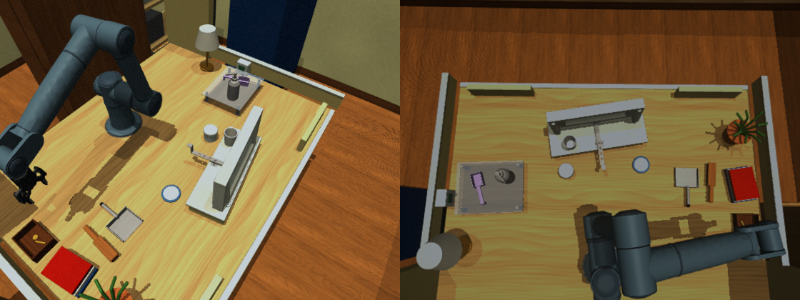

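```bash
cat >> h.py <<'E'
PIN=np.array([.6546,.0295,0]); YAW=.145
def U2W(p): return PIN+R.from_rotvec([0,0,YAW]).apply(p)
def W2U(p): return R.from_rotvec([0,0,-YAW]).apply(np.asarray(p)-PIN)
def tool(pitch=0): # tool x=unit x, y=down, z=unit y; pitch about unit -y (near end down >0 slopes)
    return R.from_rotvec([0,0,YAW])*R.from_rotvec([0,pitch,0])*R.from_matrix(np.array([[1,0,0],[0,0,1],[0,-1,0]],float))
def rel(p,r,s=None):
    s=s or arm.observe(); r0=R.from_rotvec(s['tcp_rot'])
    return r0.inv().apply(np.asarray(p)-s['tool_pos']),np.degrees((r0.inv()*r).as_rotvec())
E
python3 - <<'E'
from h import *
s=arm.observe(); print(R.from_rotvec(s['tcp_rot']).as_matrix())
print(tool().as_matrix())
print(rel(U2W([-.145,0,.26]),tool()), U2W([-.145,0,.26]))
E
```

```text
[[-0.9521  0.      0.3058]
 [-0.3058  0.     -0.9521]
 [-0.     -1.      0.    ]]
[[ 0.9895  0.     -0.1445]
 [ 0.1445  0.      0.9895]
 [ 0.     -1.      0.    ]]
(array([-0.4892, -0.0207, -0.5019]), array([  -0.0028, -170.5026,    0.0006])) [0.5111 0.0085 0.26  ]
```

>>> send_rows:
  fingers: [1, 1, 1, 1, 1, 1, 1, 1, 1, 1]
  offset:
    - [-0.025, -0.02, -0.025]
    - [-0.05, -0.02, -0.05]
    - [-0.075, -0.02, -0.075]
    - [-0.11, -0.02, -0.11]
    - [-0.145, -0.02, -0.145]
    - [-0.18, -0.02, -0.18]
    - [-0.215, -0.02, -0.215]
    - [-0.25, -0.02, -0.25]
    - [-0.285, -0.02, -0.285]
    - [-0.32, -0.02, -0.32]
  twist:
    - [0, 1, 0]
    - [0, 2, 0]
    - [0, 3, 0]
    - [0, 4, 0]
    - [0, 5, 0]
    - [0, 6, 0]
    - [0, 7, 0]
    - [0, 8, 0]
    - [0, 9, 0]
    - [0, 9.5, 0]

```text
clock: 2.4
tool_pos: [0.4061, -0.2145, 0.2597]
tcp_rot: [-0.154, 2.145, -2.147]
force: [0.8, -1.3, -0.0]
width: 0.0853
```

```bash
cat >> h.py <<'E'
_t=tool
def tool(pitch=0): return _t(pitch)*R.from_rotvec([0,np.pi,0])
E
python3 - <<'E'
from h import *
print(rel(U2W([-.145,0,.26]),tool()), arm.observe()['tool_pos'],arm.observe()['qpos'])
E
```

```text
(array([-0.1359, -0.0004, -0.2057]), array([-0.0482, -0.0574, -0.0471])) [ 0.4061 -0.2145  0.2597] [-0.7337 -0.2409  2.007   0.0001  1.3743  0.6931]
```

>>> send_rows:
  fingers: [1, 1, 1, 1, 1, 1, 1, 1, 1, 1]
  offset:
    - [-0.02, 0, -0.03]
    - [-0.04, 0, -0.06]
    - [-0.06, 0, -0.09]
    - [-0.08, 0, -0.12]
    - [-0.1, 0, -0.15]
    - [-0.12, 0, -0.18]
    - [-0.136, 0, -0.206]
    - [-0.136, 0, -0.206]
    - [-0.136, 0, -0.206]
    - [-0.136, 0, -0.206]
  twist:
    - [0, 0, 0]
    - [0, 0, 0]
    - [0, 0, 0]
    - [0, 0, 0]
    - [0, 0, 0]
    - [0, 0, 0]
    - [0, 0, 0]
    - [0, 0, 0]
    - [0, 0, 0]
    - [0, 0, 0]

```text
clock: 3.4
tool_pos: [0.5109, 0.0083, 0.2596]
tcp_rot: [-0.153, 2.146, -2.148]
force: [-0.0, 0.1, 0.1]
width: 0.0854
```

Run:
```python
from h import *
s=arm.observe(); print(s['tool_pos'],s['tcp_rot'],s['force'])
p=arm.read_camera('wrist'); save(p,'w1.png'); print(p['origin'],R.from_rotvec(p['orientation']).as_matrix())
for t in ['pin_seat','last_hole','first_hole','riser','tongue']:
    r=arm.landmark_of(t,p)[:1]; print(t,[(np.array(d['xyz']),W2U(d['xyz']),round(d['conf'],2)) for d in r])
m=arm.cut_out('tongue',p)
if m:
    m=m[0]['region']; d=p['depth']; v,u=np.nonzero(m&(d>0)); z=d[v,u]
    n=cv2.undistortPoints(np.c_[u,v].astype(float)[:,None],p['K'],p['dist_coeffs'])[:,0]
    X=np.c_[n*z[:,None],z]@R.from_rotvec(p['orientation']).as_matrix().T+p['origin']
    np.save('X.npy',X)
    for lo,hi in [(.09,.11),(.11,.14),(.14,.16)]:
        k=X[(X[:,2]>lo)&(X[:,2]<hi)]
        if len(k): print(lo,len(k),k.mean(0),'U',W2U(np.percentile(k,1,0)),cv2.minAreaRect(k[:,:2].astype(np.float32)*1000))
```

```text
[0.5109 0.0083 0.2596] [-0.1532  2.1456 -2.1479] [-0.0258  0.1077  0.0526]
[0.5855 0.0185 0.3958] [[ 0.1427 -0.9463 -0.29  ]
 [-0.9898 -0.1361 -0.0427]
 [ 0.0009  0.2931 -0.9561]]
pin_seat [(array([0.6516, 0.0322, 0.0949]), array([-0.0026,  0.0031,  0.0949]), 0.98)]
last_hole [(array([0.5656, 0.011 , 0.0937]), array([-0.0907, -0.0054,  0.0937]), 0.67)]
first_hole [(array([0.6574, 0.0282, 0.0976]), array([ 0.0026, -0.0017,  0.0976]), 0.95)]
riser [(array([0.5222, 0.0094, 0.0971]), array([-0.1339, -0.0008,  0.0971]), 0.59)]
tongue [(array([0.5075, 0.0037, 0.1463]), array([-0.1493, -0.0043,  0.1463]), 0.97)]
0.09 4552 [0.5989 0.0208 0.1024] U [-0.133  -0.0094  0.1004] ((596.1640014648438, 20.215312957763672), (146.68177795410156, 22.51462173461914), 9.716452598571777)
0.11 235 [0.5241 0.0084 0.1258] U [-0.1356 -0.0118  0.1102] ((524.044921875, 8.490196228027344), (1.2601110935211182, 21.524133682250977), 11.149153709411621)
0.14 1004 [0.5133 0.0064 0.1497] U [-0.1594 -0.0105  0.1414] ((511.237060546875, 5.692044258117676), (27.086326599121094, 21.203859329223633), 10.588623046875)
```

View pics/w1.png

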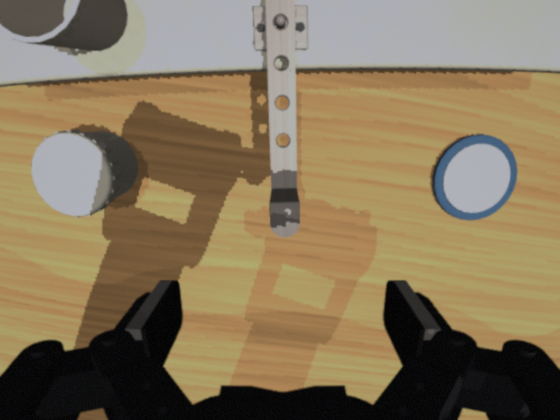

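```bash
cat >> h.py <<'E'
PIN=np.array([.6525,.0297,0]); YAW=.169
E
python3 - <<'E'
from h import *
print(rel(U2W([-.140,0,.122]),tool()))
E
```

```text
(array([-0.0029,  0.1376,  0.0026]), array([-0.0522, -1.4777, -0.0485]))
```

>>> send_rows:
  fingers: [1, 1, 1, 1, 0.7, 0.6, 0.5, 0.45, 0.45, 0.45]
  offset:
    - [-0.003, 0.02, 0.0026]
    - [-0.003, 0.04, 0.0026]
    - [-0.003, 0.06, 0.0026]
    - [-0.003, 0.08, 0.0026]
    - [-0.003, 0.1, 0.0026]
    - [-0.003, 0.12, 0.0026]
    - [-0.003, 0.13, 0.0026]
    - [-0.003, 0.1375, 0.0026]
    - [-0.003, 0.1375, 0.0026]
    - [-0.003, 0.1375, 0.0026]
  twist:
    - [0, -1.5, 0]
    - [0, -1.5, 0]
    - [0, -1.5, 0]
    - [0, -1.5, 0]
    - [0, -1.5, 0]
    - [0, -1.5, 0]
    - [0, -1.5, 0]
    - [0, -1.5, 0]
    - [0, -1.5, 0]
    - [0, -1.5, 0]
  newtons: 50

```text
clock: 4.75
tool_pos: [0.5151, 0.006, 0.1229]
tcp_rot: [-0.179, 2.131, -2.133]
force: [-0.3, 0.9, -0.1]
width: 0.0387
```

Run:
```python
from h import *
p=arm.read_camera('wrist'); save(p,'w2.png')
print(W2U(arm.observe()['tool_pos']))
```

```text
[-0.1392 -0.0003  0.1232]
```

View pics/w2.png

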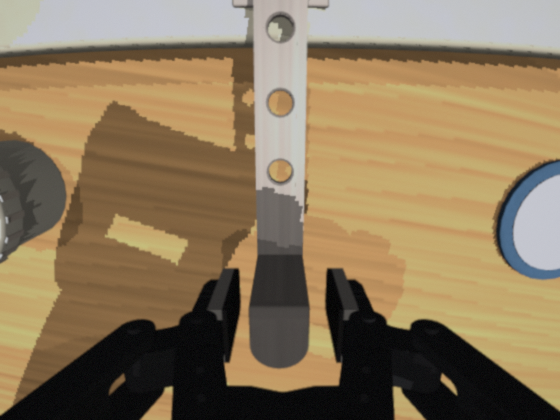

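The tongue (columns 250–309, ending at row 365) sits between the fingers (inner edges at about 238 and 328), nearly centred. The last hole is at (281,171). Closing now.

>>> send_rows:
  fingers: [0.3, 0.25, 0.2, 0.1, 0, 0, 0, 0, 0, 0]
  offset:
    - [0, 0, 0]
    - [0, 0, 0]
    - [0, 0, 0]
    - [0, 0, 0]
    - [0, 0, 0]
    - [0, 0, 0]
    - [0, 0, 0]
    - [0, 0, 0]
    - [0, 0, 0]
    - [0, 0, 0]
  twist:
    - [0, 0, 0]
    - [0, 0, 0]
    - [0, 0, 0]
    - [0, 0, 0]
    - [0, 0, 0]
    - [0, 0, 0]
    - [0, 0, 0]
    - [0, 0, 0]
    - [0, 0, 0]
    - [0, 0, 0]
  newtons: 60

```text
clock: 5.8
tool_pos: [0.5157, 0.0074, 0.1243]
tcp_rot: [-0.176, 2.133, -2.13]
force: [-1.9, 6.5, 4.4]
width: 0.0209
```

```bash
cat >> h.py <<'E'
def piv(t): return np.array([.115-.03*np.cos(t)+.187*np.sin(t), .288-.03*np.sin(t)-.187*np.cos(t)])
def stay(t,f,d,h): return piv(t)+d*np.array([-np.cos(f),np.sin(f)])+h*np.array([np.sin(f),np.cos(f)])
E
python3 - <<'E'
from h import *
s=arm.observe(); u=W2U(s['tool_pos']); print(u,s['force'],s['width'])
R0=R.from_rotvec(s['tcp_rot'])
p=piv(.11); d=p[0]-u[0]; h=u[2]-p[1]; print('d,h',d,h); np.save('dh.npy',[d,h])
for t,f in [(.11,.05),(.11,.1),(.11,.15),(.11,.205),(.2,.17),(.3,.14),(.4,.1),(.5,.07),(.59,.03),(.60,.03),(.59,-.03),(.59,-.0893)]:
    q=stay(t,f,d,h); print(t,f,'tool off',-(q[0]-u[0]),-(q[1]-u[2]),'deg',np.degrees(f), 'clear at pin',stay(t,f,p[0] if t==.11 else piv(t)[0],-.0025)[1], )
# sign check of twist
print((R0.inv()*R.from_rotvec([0,0,YAW])*R.from_rotvec([0,.1,0])*R.from_rotvec([0,0,-YAW])*R0).as_rotvec())
E
```

```text
[-0.1387  0.001   0.1243] [-1.9396  6.4539  4.4129] 0.020934344557721956
d,h 0.24436173355508717 0.02547551680513517
0.11 0.05 tool off -0.0015786337030403441 -0.01218115868231602 deg 2.8647889756541165 clear at pin 0.10162327595842148
0.11 0.1 tool off -0.003764098716716624 -0.02426819528713091 deg 5.729577951308233 clear at pin 0.10690272667274396
0.11 0.15 tool off -0.0065509325166628884 -0.03623089851773957 deg 8.594366926962348 clear at pin 0.11216201692264886
0.11 0.205 tool off -0.010302672724878364 -0.04921059184846084 deg 11.745634800181875 clear at pin 0.1179082640309522
0.2 0.17 tool off -0.024871847329957286 -0.04090506595494113 deg 9.740282517223996 clear at pin 0.11707050061019574
0.3 0.14 tool off -0.041838093742801216 -0.03549935452392451 deg 8.021409131831525 clear at pin 0.11777054013500535
0.4 0.1 tool off -0.05824363959049693 -0.029510378482349428 deg 5.729577951308233 clear at pin 0.1175837885707425
0.5 0.07 tool off -0.07499551155075489 -0.027701400002366663 deg 4.010704565915763 clear at pin 0.11948798243391548
0.59 0.03 tool off -0.08927553699646068 -0.02440469096944782 deg 1.7188733853924696 clear at pin 0.11924685250236157
0.6 0.03 tool off -0.09099232016235628 -0.02520439445860105 deg 1.7188733853924696 clear at pin 0.12009805176131506
0.59 -0.03 tool off -0.08774723525748646 -0.009745186112780205 deg -1.7188733853924696 clear at pin 0.10760192197066525
0.59 -0.0893 tool off -0.08710317314051617 0.004807619787877901 deg -5.116513110518252 clear at pin 0.0961221148336438
[ 0.      0.0001 -0.1   ]
```

>>> send_rows:
  fingers: [0, 0, 0, 0, 0, 0, 0, 0, 0, 0]
  offset:
    - [-0.0008, -0.006, 0]
    - [-0.0016, -0.012, 0]
    - [-0.0026, -0.018, 0]
    - [-0.0038, -0.0243, 0]
    - [-0.0051, -0.0303, 0]
    - [-0.0066, -0.0362, 0]
    - [-0.0084, -0.0428, 0]
    - [-0.0103, -0.0492, 0]
    - [-0.0103, -0.0492, 0]
    - [-0.0103, -0.0492, 0]
  twist:
    - [0, 0, -1.4]
    - [0, 0, -2.9]
    - [0, 0, -4.3]
    - [0, 0, -5.7]
    - [0, 0, -7.2]
    - [0, 0, -8.6]
    - [0, 0, -10.2]
    - [0, 0, -11.7]
    - [0, 0, -11.7]
    - [0, 0, -11.7]

```text
clock: 6.8
tool_pos: [0.5255, 0.0092, 0.1733]
tcp_rot: [0.405, -2.17, 2.204]
force: [-1.1, 0.6, -0.7]
width: 0.0211
```

```bash
cat >> h.py <<'E'
def plan(wps):
    d,h=np.load('dh.npy'); s=arm.observe(); print('now',W2U(s['tool_pos']),s['force'],s['width'])
    for t,f in wps:
        q=stay(t,f,d,h); o,w=rel(U2W([q[0],.001,q[1]]),tool(f),s); print(t,f,o,w)
E
python3 - <<'E'
from h import *
p=arm.read_camera('wrist'); save(p,'w3.png')
for t in ['first_hole','last_hole','pin_seat','tongue']:
    r=arm.landmark_of(t,p)[:1]; print(t,[(W2U(d['xyz']),round(d['conf'],2)) for d in r])
plan([(.11,.205),(.15,.19),(.2,.175),(.25,.16),(.3,.145),(.35,.13),(.4,.11),(.45,.09),(.5,.07),(.55,.05),(.60,.03),(.61,.03)])
E
```

```text
first_hole [(array([-0.143 , -0.2231,  0.0016]), 0.71)]
last_hole [(array([-0.0868, -0.0032,  0.1311]), 0.77)]
pin_seat []
tongue [(array([-0.1364, -0.0044,  0.1952]), 0.78)]
now [-0.1288  0.0011  0.1734] [-0.1923  2.5703 -1.1272] 0.02097765632244133
0.11 0.205 [-0.0004 -0.0002  0.0001] [ 0.0779  0.0017 -0.2721]
0.15 0.19 [-0.0075  0.0021  0.0001] [0.0779 0.0011 0.5874]
0.2 0.175 [-0.0165  0.0038  0.0001] [0.0779 0.0005 1.4468]
0.25 0.16 [-0.0253  0.005   0.0001] [ 0.0779 -0.      2.3063]
0.3 0.145 [-0.0341  0.0057  0.0001] [ 0.0779 -0.0006  3.1657]
0.35 0.13 [-0.0428  0.006   0.0001] [ 0.0779 -0.0012  4.0251]
0.4 0.11 [-0.0514  0.0071  0.0001] [ 0.0779 -0.002   5.171 ]
0.45 0.09 [-0.0598  0.0077  0.0001] [ 0.0779 -0.0028  6.317 ]
0.5 0.07 [-0.0681  0.008   0.0001] [ 0.0779 -0.0036  7.4629]
0.55 0.05 [-0.0763  0.0078  0.0001] [ 0.0779 -0.0043  8.6088]
0.6 0.03 [-0.0843  0.0072  0.0001] [ 0.0778 -0.0051  9.7547]
0.61 0.03 [-0.0858  0.0061  0.0001] [ 0.0778 -0.0051  9.7547]
```

View pics/w3.png

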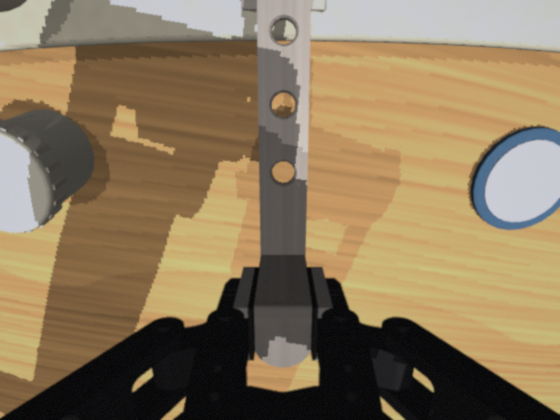

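The wrist view shows the tongue gripped (columns 250–315, rows 255–365) and the stay raised with it. The last hole is still at (283,172), so nothing slipped. Pushing out now.

>>> send_rows:
  fingers: [0, 0, 0, 0, 0, 0, 0, 0, 0, 0]
  offset:
    - [-0.0075, 0.0021, 0]
    - [-0.0165, 0.0038, 0]
    - [-0.0253, 0.005, 0]
    - [-0.0341, 0.0057, 0]
    - [-0.0428, 0.006, 0]
    - [-0.0514, 0.0071, 0]
    - [-0.0598, 0.0077, 0]
    - [-0.0681, 0.008, 0]
    - [-0.0763, 0.0078, 0]
    - [-0.0843, 0.0072, 0]
  twist:
    - [0, 0, 0.6]
    - [0, 0, 1.4]
    - [0, 0, 2.3]
    - [0, 0, 3.2]
    - [0, 0, 4]
    - [0, 0, 5.2]
    - [0, 0, 6.3]
    - [0, 0, 7.5]
    - [0, 0, 8.6]
    - [0, 0, 9.7]

```text
clock: 8.05
tool_pos: [0.6056, 0.0226, 0.1493]
tcp_rot: [-0.214, 2.145, -2.149]
force: [-5.7, -1.6, 0.4]
width: 0.021
```

Run:
```python
from h import *
p=arm.read_camera('wrist'); save(p,'w4.png')
for t in ['last_hole','pin_seat','tongue']:
    r=arm.landmark_of(t,p)[:1]; print(t,[(W2U(d['xyz']),round(d['conf'],2)) for d in r])
print('expect hole at .6,.03', stay(.6,.03,.195,-.0025))
plan([(.6,.03),(.605,.0),(.605,-.02),(.605,-.03),(.605,-.04),(.6,-.03),(.59,-.03),(.59,-.05),(.59,-.07),(.59,-.0893)])
```

```text
last_hole [(array([ 0.0007, -0.0017,  0.1185]), 0.62)]
pin_seat [(array([-0.0012,  0.003 ,  0.0967]), 0.66)]
tongue []
expect hole at .6,.03 [0.0008 0.1201]
now [-0.0477  0.0009  0.1495] [-3.7367 -2.4714  0.1646] 0.02088649917467446
0.6 0.03 [-0.     -0.     -0.0001] [ 0.0575 -0.0131  0.0662]
0.605 0.0 [-0.0002  0.0069 -0.0001] [ 0.0573 -0.0139  1.7851]
0.605 -0.02 [ 0.0001  0.0118 -0.    ] [ 0.0572 -0.0145  2.931 ]
0.605 -0.03 [ 0.0002  0.0143 -0.    ] [ 0.0571 -0.0148  3.504 ]
0.605 -0.04 [ 0.0003  0.0167 -0.    ] [ 0.057  -0.0151  4.0769]
0.6 -0.03 [ 0.0011  0.0147 -0.    ] [ 0.0571 -0.0148  3.504 ]
0.59 -0.03 [ 0.0028  0.0156 -0.    ] [ 0.0571 -0.0148  3.504 ]
0.59 -0.05 [ 0.0029  0.0205 -0.    ] [ 0.0569 -0.0154  4.6499]
0.59 -0.07 [ 0.003   0.0254 -0.    ] [ 0.0568 -0.0159  5.7958]
0.59 -0.0893 [ 0.0029  0.0301 -0.    ] [ 0.0567 -0.0165  6.9016]
```

View pics/w4.png

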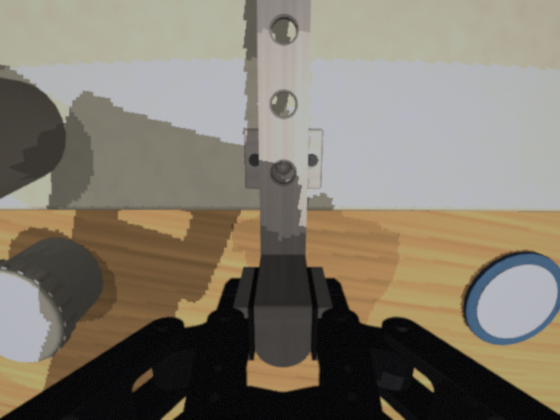

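Run:
```python
from h import *
from scipy.optimize import brentq
w=[(brentq(lambda t:stay(t,f,.195,-.0025)[0]-.0005,.5,.7),f) for f in [.01,-.01,-.02,-.03,-.04,-.05,-.06,-.07,-.08,-.0893]]
plan(w)
print([stay(t,f,.195,-.0025) for t,f in w])
im=cv2.imread('pics/w4.png')[130:210,240:325]; cv2.imwrite('pics/w4c.png',cv2.resize(im,None,fx=6,fy=6,interpolation=2))
```

```text
now [-0.0477  0.0009  0.1495] [-3.7367 -2.4714  0.1646] 0.02088649917467446
0.5981743618456803 0.01 [ 0.0008  0.005  -0.0001] [ 0.0574 -0.0136  1.2122]
0.5978827127635703 -0.01 [ 0.0012  0.01   -0.    ] [ 0.0572 -0.0142  2.3581]
0.5975663375003682 -0.02 [ 0.0014  0.0125 -0.    ] [ 0.0572 -0.0145  2.931 ]
0.597136361523111 -0.03 [ 0.0015  0.0149 -0.    ] [ 0.0571 -0.0148  3.504 ]
0.5965928963804251 -0.04 [ 0.0017  0.0174 -0.    ] [ 0.057  -0.0151  4.0769]
0.5959360827972804 -0.05 [ 0.0019  0.02   -0.    ] [ 0.0569 -0.0154  4.6499]
0.5951660904534684 -0.06 [ 0.0021  0.0225 -0.    ] [ 0.0569 -0.0157  5.2229]
0.5942831177172919 -0.07 [ 0.0023  0.025  -0.    ] [ 0.0568 -0.0159  5.7958]
0.5932873913353665 -0.08 [ 0.0024  0.0276 -0.    ] [ 0.0567 -0.0162  6.3688]
0.5922603979255486 -0.0893 [ 0.0026  0.0299 -0.    ] [ 0.0567 -0.0165  6.9016]
[array([0.0005, 0.116 ]), array([0.0005, 0.1121]), array([0.0005, 0.1101]), array([0.0005, 0.1081]), array([0.0005, 0.1062]), array([0.0005, 0.1042]), array([0.0005, 0.1021]), array([0.0005, 0.1001]), array([0.0005, 0.0981]), array([0.0005, 0.0962])]
```

View pics/w4c.png

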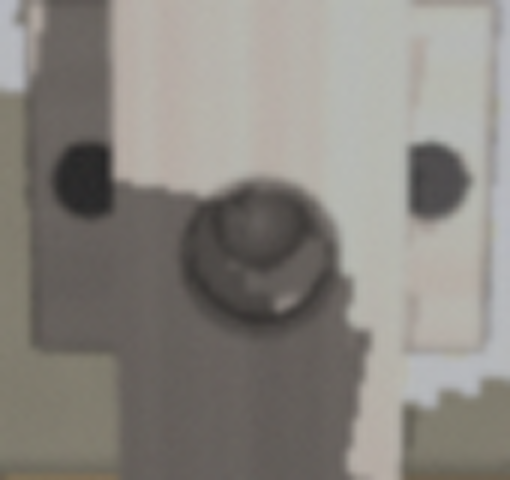

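The hole surrounds the pin. In the crop the pin top is at (262,225) and the hole centre at (260,255), an offset that matches the expected parallax, so they are aligned. Lowering now.

>>> send_rows:
  fingers: [0, 0, 0, 0, 0, 0, 0, 0, 0, 0]
  offset:
    - [0.0006, 0.005, 0]
    - [0.001, 0.01, 0]
    - [0.0012, 0.0125, 0]
    - [0.0013, 0.0149, 0]
    - [0.0015, 0.0174, 0]
    - [0.0017, 0.02, 0]
    - [0.0019, 0.0225, 0]
    - [0.0021, 0.025, 0]
    - [0.0022, 0.0276, 0]
    - [0.0024, 0.03, 0]
  twist:
    - [0, 0, 1.2]
    - [0, 0, 2.4]
    - [0, 0, 2.9]
    - [0, 0, 3.5]
    - [0, 0, 4.1]
    - [0, 0, 4.6]
    - [0, 0, 5.2]
    - [0, 0, 5.8]
    - [0, 0, 6.4]
    - [0, 0, 6.9]

```text
clock: 9.25
tool_pos: [0.6025, 0.0221, 0.1208]
tcp_rot: [-0.082, 2.1, -2.082]
force: [-11.1, -0.4, 16.0]
width: 0.0208
```

Run:
```python
from h import *
p=arm.read_camera('wrist'); save(p,'w5.png')
for t in ['last_hole','pin_seat','tongue']:
    r=arm.landmark_of(t,p)[:1]; print(t,[(W2U(d['xyz']),round(d['conf'],2)) for d in r])
plan([(.5915,-.0893)])
im=cv2.imread('pics/w5.png')[110:240,200:370]; cv2.imwrite('pics/w5c.png',cv2.resize(im,None,fx=4,fy=4,interpolation=2))
```

```text
last_hole [(array([ 0.0015, -0.0033,  0.0936]), 0.58)]
pin_seat [(array([0.002 , 0.0036, 0.0952]), 0.93)]
tongue [(array([-0.0598, -0.0023,  0.1405]), 0.85)]
now [-0.0505  0.0009  0.1211] [-7.5569 -0.6214  7.4439] 0.021179364313644332
0.5915 -0.0893 [ 0.0009  0.0014 -0.0001] [ 0.0468 -0.0102 -0.0586]
```

View pics/w5c.png

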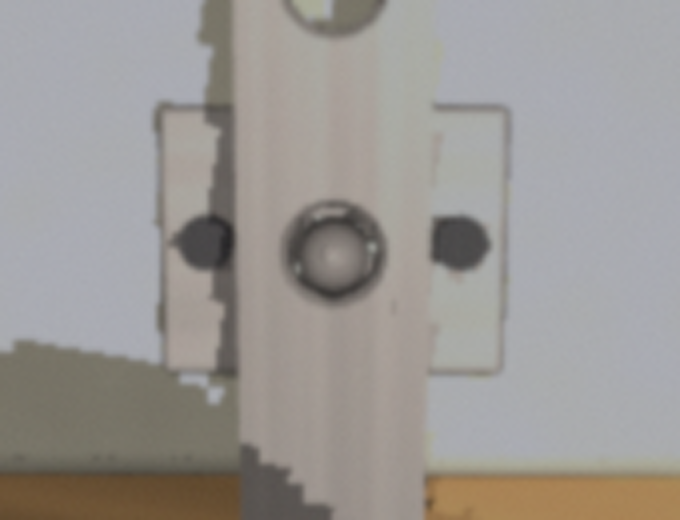

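The pin now stands through the last hole, at (333,252) in the crop. Pressing down a little to make sure it is home.

>>> send_rows:
  fingers: [0, 0, 0, 0, 0, 0, 0, 0, 0, 0]
  offset:
    - [0.0003, 0.001, 0]
    - [0.0006, 0.002, 0]
    - [0.0008, 0.003, 0]
    - [0.0008, 0.003, 0]
    - [0.0008, 0.003, 0]
    - [0.0008, 0.003, 0]
    - [0.0008, 0.003, 0]
    - [0.0008, 0.003, 0]
    - [0.0008, 0.003, 0]
    - [0.0008, 0.003, 0]
  twist:
    - [0, 0, 0]
    - [0, 0, 0]
    - [0, 0, 0]
    - [0, 0, 0]
    - [0, 0, 0]
    - [0, 0, 0]
    - [0, 0, 0]
    - [0, 0, 0]
    - [0, 0, 0]
    - [0, 0, 0]

```text
clock: 10.45
tool_pos: [0.6026, 0.0221, 0.1208]
tcp_rot: [-0.082, 2.099, -2.082]
force: [-12.2, -1.1, 15.2]
width: 0.0206
```

Run:
```python
from h import *
s=arm.observe();print(s['force']); plan([(.5915,-.0893)])
p=arm.read_camera('wrist')
# bar top height around the last hole, from depth
d=p['depth'];v,u=np.mgrid[130:230:2,266:302:2];u=u.ravel();v=v.ravel();z=d[v,u]
n=cv2.undistortPoints(np.c_[u,v].astype(float)[:,None],p['K'],p['dist_coeffs'])[:,0]
X=W2U(np.c_[n*z[:,None],z]@R.from_rotvec(p['orientation']).as_matrix().T+p['origin'])
for a in range(-30,40,5):
    k=X[(X[:,0]*1000>=a)&(X[:,0]*1000<a+5)]; 
    if len(k): print(a,len(k),np.median(k[:,2]))
```

```text
[-12.214   -1.0886  15.171 ]
now [-0.0505  0.0009  0.1208] [-12.214   -1.0886  15.171 ] 0.02056268993099432
0.5915 -0.0893 [ 0.0009  0.0011 -0.0001] [ 0.0386  0.0176 -0.1032]
-30 33 0.10064201246742122
-25 90 0.10105564881346184
-20 91 0.10149320945945403
-15 88 0.10162236074757013
-10 99 0.10218299120549373
-5 90 0.10269117491289835
0 103 0.10328531081689399
5 103 0.10348731865673469
10 113 0.10400755541535683
15 90 0.10430152812138292
```

>>> send_rows:
  fingers: [0, 0, 0, 0.3, 0.35, 0.4, 0.45, 0.5, 0.5, 0.5]
  offset:
    - [0.001, 0.001, 0]
    - [0.002, 0.001, 0]
    - [0.002, 0, 0]
    - [0.002, 0, 0]
    - [0.002, 0, 0]
    - [0.002, 0, 0]
    - [0.002, 0, 0]
    - [0.002, 0, 0]
    - [0.002, 0, 0]
    - [0.002, 0, 0]
  twist:
    - [0, 0, 0]
    - [0, 0, 0]
    - [0, 0, 0]
    - [0, 0, 0]
    - [0, 0, 0]
    - [0, 0, 0]
    - [0, 0, 0]
    - [0, 0, 0]
    - [0, 0, 0]
    - [0, 0, 0]

```text
clock: 11.5
tool_pos: [0.6006, 0.0218, 0.1207]
tcp_rot: [-0.082, 2.099, -2.082]
force: [0.1, -0.8, -0.2]
width: 0.0424
```

```bash
cat >> h.py <<'E'
def bar():
    p=arm.read_camera('wrist'); d=p['depth']
    v,u=np.mgrid[0:420:2,200:360:2];u=u.ravel();v=v.ravel();z=d[v,u]
    n=cv2.undistortPoints(np.c_[u,v].astype(float)[:,None],p['K'],p['dist_coeffs'])[:,0]
    X=W2U(np.c_[n*z[:,None],z]@R.from_rotvec(p['orientation']).as_matrix().T+p['origin'])
    k=X[(abs(X[:,1])<.008)&(X[:,0]>-.035)&(X[:,0]<.03)&(X[:,2]>.09)&(abs(X[:,0])>.008)]
    print('bar top fit slope,z0',np.polyfit(k[:,0],k[:,2],1),len(k))
    k=X[(abs(X[:,1])<.008)&(X[:,0]<-.045)&(X[:,2]>.12)]
    if len(k): print('tongue x',np.percentile(k[:,0],[1,99]),'z',np.median(k[:,2]))
    return p
E
python3 - <<'E'
from h import *
p=bar(); save(p,'w6.png'); s=arm.observe(); print(s['force'],s['width'],W2U(s['tool_pos']))
print(rel(U2W([-.06,0,.19]),tool()), 'tongue exp', stay(.59,-.0893,.251,.0505))
E
```

```text
bar top fit slope,z0 [0.5143 0.1175] 920
tongue x [-0.0713 -0.045 ] z 0.14737189259192532
[ 0.0203  0.0048 -0.1806] 0.04260909848019693 [-0.0525  0.0009  0.1206]
(array([ 0.0012, -0.0697,  0.0008]), array([ 0.04  ,  0.013 , -5.2242])) tongue exp [-0.0604  0.1438]
```

View pics/w6.png

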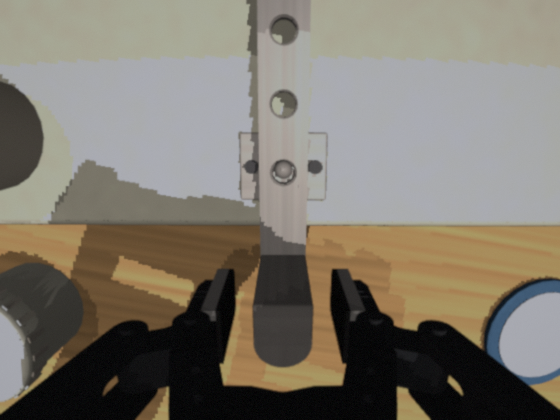

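Released: the stay stays put with the pin in the last hole at (284,170). I'll back off upwards, shut the fingers and press on the tongue to be sure.

>>> send_rows:
  fingers: [0.5, 0.5, 0.5, 0.5, 0.5, 0.3, 0, 0, 0, 0]
  offset:
    - [0, -0.01, 0]
    - [0, -0.025, 0]
    - [0, -0.04, 0]
    - [0, -0.055, 0]
    - [0, -0.07, 0]
    - [0.001, -0.075, 0.001]
    - [0.001, -0.075, 0.001]
    - [0.001, -0.075, 0.001]
    - [0.001, -0.075, 0.001]
    - [0.001, -0.075, 0.001]
  twist:
    - [0, 0, 0]
    - [0, 0, 0]
    - [0, 0, 0]
    - [0, 0, 0]
    - [0, 0, -2]
    - [0, 0, -4]
    - [0, 0, -5.2]
    - [0, 0, -5.2]
    - [0, 0, -5.2]
    - [0, 0, -5.2]

```text
clock: 12.55
tool_pos: [0.5926, 0.0195, 0.1947]
tcp_rot: [-0.182, 2.134, -2.132]
force: [-0.5, 0.3, -0.3]
width: 0.0001
```

Run:
```python
from h import *
s=arm.observe(); print(s['force'],s['width'],W2U(s['tool_pos']))
for t in range(1):
    p=arm.read_camera('wrist'); d=p['depth']
    v,u=np.mgrid[0:420:2,150:410:2];u=u.ravel();v=v.ravel();z=d[v,u]
    n=cv2.undistortPoints(np.c_[u,v].astype(float)[:,None],p['K'],p['dist_coeffs'])[:,0]
    X=W2U(np.c_[n*z[:,None],z]@R.from_rotvec(p['orientation']).as_matrix().T+p['origin'])
    for a in range(-80,100,10):
        k=X[(X[:,0]*1000>=a)&(X[:,0]*1000<a+10)&(abs(X[:,1])<.008)&(X[:,2]>.09)&(X[:,2]<.16)]
        if len(k): print(a,len(k),np.median(k,0))
print(rel(U2W([-.06,0,.153]),tool()))
```

```text
[-0.4619  0.3294 -0.2752] 0.00012294295682569072 [-0.0608 -0.      0.1947]
-80 11 [-0.0708 -0.0003  0.1452]
-70 109 [-0.0647  0.0008  0.1459]
-60 113 [-0.0551 -0.0003  0.1467]
-50 246 [-0.0443 -0.0002  0.1321]
-40 89 [-0.0345  0.0011  0.1004]
-30 84 [-0.0249  0.0004  0.1012]
-20 99 [-0.0143 -0.0002  0.1019]
-10 95 [-0.0051 -0.0002  0.1026]
0 110 [ 0.0049 -0.0002  0.1037]
10 103 [ 0.0159 -0.0002  0.1045]
20 66 [ 0.0231 -0.0002  0.105 ]
30 96 [ 0.0358 -0.0002  0.1063]
40 117 [ 0.0449 -0.0002  0.1069]
50 75 [0.0528 0.0009 0.1076]
60 121 [0.0657 0.0009 0.1086]
70 99 [ 0.0741 -0.0002  0.1093]
(array([-0.0007,  0.0417,  0.    ]), array([0.0609, 0.0136, 0.0201]))
```

>>> send_rows:
  fingers: [0, 0, 0, 0, 0, 0, 0, 0, 0, 0]
  offset:
    - [0, 0.012, 0]
    - [0, 0.024, 0]
    - [0, 0.034, 0]
    - [0, 0.038, 0]
    - [0, 0.04, 0]
    - [0, 0.042, 0]
    - [0, 0.043, 0]
    - [0, 0.044, 0]
    - [0, 0.045, 0]
    - [0, 0.045, 0]
  twist:
    - [0, 0, 0]
    - [0, 0, 0]
    - [0, 0, 0]
    - [0, 0, 0]
    - [0, 0, 0]
    - [0, 0, 0]
    - [0, 0, 0]
    - [0, 0, 0]
    - [0, 0, 0]
    - [0, 0, 0]

```text
clock: 13.6
tool_pos: [0.5927, 0.0195, 0.1526]
tcp_rot: [-0.183, 2.134, -2.133]
force: [-8.9, -0.6, 14.0]
width: 0.0004
```

>>> send_rows:
  fingers: [0, 0, 0, 0, 0, 0, 0, 0, 0, 0]
  offset:
    - [0, 0.002, 0]
    - [0, 0.004, 0]
    - [0, 0.004, 0]
    - [0, -0.002, 0]
    - [0, -0.01, 0]
    - [0, -0.03, 0]
    - [0, -0.05, 0]
    - [0, -0.07, 0]
    - [0, -0.09, 0]
    - [0, -0.09, 0]
  twist:
    - [0, 0, 0]
    - [0, 0, 0]
    - [0, 0, 0]
    - [0, 0, 0]
    - [0, 0, 0]
    - [0, 0, 0]
    - [0, 0, 0]
    - [0, 0, 0]
    - [0, 0, 0]
    - [0, 0, 0]

```text
clock: 14.6
tool_pos: [0.5947, 0.0192, 0.2465]
tcp_rot: [-0.175, 2.129, -2.131]
force: [-0.2, -0.7, 0.5]
width: 0.0001
```

Run:
```python
from h import *
s=arm.observe(); print(s['force'],W2U(s['tool_pos']))
p=arm.read_camera('wrist'); d=p['depth']; save(p,'w7.png')
v,u=np.mgrid[0:420,150:410];u=u.ravel();v=v.ravel();z=d[v,u]
n=cv2.undistortPoints(np.c_[u,v].astype(float)[:,None],p['K'],p['dist_coeffs'])[:,0]
X=W2U(np.c_[n*z[:,None],z]@R.from_rotvec(p['orientation']).as_matrix().T+p['origin'])
b=X[(X[:,0]>-.03)&(X[:,0]<.08)&(abs(X[:,1])<.009)&(abs(X[:,0])>.008)&(X[:,2]>.09)&(X[:,2]<.115)]
print('bar',np.polyfit(b[:,0],b[:,2],1))
S=X[(X[:,0]>-.02)&(X[:,0]<.05)&(abs(X[:,1])>.025)&(abs(X[:,1])<.05)&(X[:,2]<.09)&(X[:,2]>.06)]; print('sill z (80)',np.median(S[:,2]),len(S))
for t in ['last_hole','pin_seat']:
    r=arm.landmark_of(t,p)[:1]; print(t,[(W2U(q['xyz']),round(q['conf'],2)) for q in r])
im=cv2.imread('pics/w7.png'); c=cv2.resize(im[20:200,180:400],(660,540)); cv2.imwrite('pics/w7c.png',c)
p=arm.read_camera('top')
for t in ['tub','coaster','beaker','last_hole','pin_seat','tongue']:
    r=arm.landmark_of(t,p)[:1]; print(t,[(np.array(q['xyz']),round(q['conf'],2)) for q in r])
```

```text
[-0.2083 -0.6557  0.5224] [-0.0587 -0.0007  0.2465]
bar [0.0836 0.1032]
sill z (80) 0.08160588449877741 5144
last_hole [(array([ 0.0007, -0.004 ,  0.0934]), 0.97)]
pin_seat [(array([-0.0005,  0.0008,  0.0959]), 0.59)]
tub [(array([0.5047, 0.209 , 0.0022]), 0.94)]
coaster [(array([ 0.5459, -0.2129, -0.0013]), 0.94)]
beaker [(array([0.644 , 0.1859, 0.0813]), 0.83)]
last_hole []
pin_seat [(array([0.6458, 0.1884, 0.0796]), 0.4)]
tongue []
```

View pics/w7c.png

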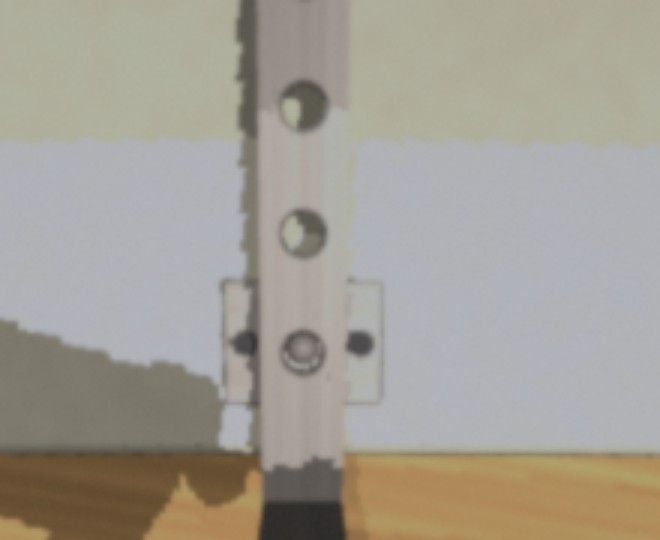

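The bar's top is 21.6 mm above the sill, against 21.0 mm when fully seated. The pin is in the last hole, at (303,350) in the crop, and the checked bystanders haven't moved. Handing in.

```bash
python3 -c "
from h import *
print(arm.sign_off(), arm.observe()['clock'])"
```

```text
the job is handed in; nothing more can be done
the job is handed in; nothing more can be done
```

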